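Clamp a buckle plate in the drilling fixture

ROBOT

A 6-joint arm with a two-finger parallel gripper is mounted at the origin on the work surface. World frame = base frame: x ahead of the robot, y to its left, z up, the work surface at z = 0. Lengths are in m, angles in rad, forces in N, time in s.
With the tool pointing down it reaches from about 0.3 to 0.85 m from the base axis. Payload 4.2 kg.
Tool frame: the origin (TCP) lies at the very end of the fingers, on their centre line; the grasp point (between the pads) lies ctrl.grip_point_offset behind it (ctrl.grip_point_offset is the distance from the TCP to the grasp point, in m); z points along the fingers, y is the line along which they close (so a half turn about z gives the same grasp; the last joint's range is limited). The gripper opens to 91 mm and grips with 3 to 60 N. Pads are 32 mm wide; open, the fingers measure 118 mm over their backs; the gripper's body (76 mm by 178 mm) begins 60 mm behind the grasp point.
Start: joints at [-1.232, 0.32, 1.565, -0, 1.257, -0.02], TCP at [0.202, -0.538, 0.174] pointing down, gripper open.
Joint ranges: [-3.11, 3.11], [-0.84, 2.01], [0.21, 2.61], [-1.34, 4.49], [0.05, 2.63], [-2.56, 2.56]. Speed limits (rad/s): [2.57, 2.57, 3.14, 3.14, 3.14, 3.14].

INTERFACE

Orientations are given as a unit quaternion [w, x, y, z].
In Python, from cell import ctrl gives the robot as it stands.
- The arm moves only by the tool apply_moves, never from a script. Its argument "plan" is a list that holds one entry, the list of rows, each a list of 5 numbers: the opening, from 0 (shut) to 1 (fully open), then the shift along the tool's x, y, z in units of 30 mm (1.0 is 30 mm), then the turn about the tool's z in units of 8 degrees (1.0 is 8 degrees). In form: [[[grip, dx, dy, dz, yaw], ...]]. A call has 1 to 10 rows; each row shifts and turns the commanded pose from where the row before left it, along the tool's axes as they then stand; what a row does not reach is not made up. A row lasts 1/8 s, in which the tool goes at most 62.5 mm and 10.7 degrees, less where a joint would pass 70% of its speed; a pose out of reach is approached as far as the arm can. A call is refused whole if a number of a shift passes 1 or a number of a turn 1, either way. A call with a gripper value outside its range is refused whole. The fingers move at their own pace and stop on an object; "newtons" is the grip in N (left out, the last holds). Time passes only in rows, so rows that do not move let the fingers close. It gives the time, the measured TCP pose, the force, the opening and the grip force at its end, in the units of the state.
- ctrl.get_obs(): the state, without advancing time (a new reading comes with each control period).
- ctrl.get_image(name): name is "scene" or "top"; returns the picture (420x560x3 uint8, red, green, blue); there is no depth.
- ctrl.camera_info(name): a dict with "K" (3x3 intrinsics, pixels), "D" ([k1, k2, p1, p2, k3] as OpenCV has them; the pictures are not rectified), "T" (4x4, takes a point from camera to world coordinates). Camera axes: x right, y down, z forward; pixel columns grow to the right and rows downward; lengths in m; the calibration is good to about 2 mm. A picture is of the moment at which its call begins. camera_info takes no time and is no camera call.
- ctrl.job_done(): hands the job in; it is judged then, once.
The state is a dict: "time": time; "joints": joint angles; "joint_velocities": joint speeds; "joint_torque": joint torques, N m; "tool_pos": TCP position; "eef_rot": TCP orientation; "wrist_force": force on the tool from outside, world axes, zero at the start; "wrist_torque": the same for the moment, N m; "opening": finger opening in m; "grasp_force": force on a finger pad.
Only numpy, scipy, OpenCV 4.12 (cv2) and the standard library are available. Lean on these libraries where they do the work, as an engineer would, in place of code of your own. Each camera call takes 0.05 s, during which the arm holds its last target. There are 200 camera calls.

TASK

Clamp the brass buckle plate in its drilling fixture: push the swing strap round over the plate until it stops against the stud, then push the red cam lever fully down so that the strap's rubber pad holds the plate tight. The plate stays seated in its nest, and the thread spool, jar, rivet anvil and maul stay where they are.

Things in the scene. Friction and masses are not known exactly. Their poses are not given: they have to be found in the camera images.
- fixture: Dark drilling fixture screwed to the bench: base plate 125 x 235 x 12 mm (x, y, z), on it a 108 x 76 x 10 mm aluminium nest block (top 22 mm above the bench; six locating pins stand 3 mm higher). Origin: centre of its underside, on the bench; z up. In this frame the strap's pivot post stands at (0, +75) mm and the cam stud at (0, -75) mm. Its yaw is up to 0.5 rad either way.
- strap_pivot (a point): The vertical swing axis of the strap, at half the strap's thickness (45 mm above the bench). A bolt head of 24 mm diameter stands on it up to 58 mm above the bench.
- strap_end (a point): Centre of the end face of the steel swing strap, 175 mm from the swing axis. A flat bar 28 mm wide, 10 mm thick, its underside 40 and its top 50 mm above the bench. A notch for the stud, 13 mm wide, opens in its leading edge 150 mm from the axis. Half-way along, a spindle end stands on top (to 66 mm above the bench) and the pad hangs below.
- strap (a joint): Swing of the strap, rad: 0 = home against its stop, over the plate, stud in the notch, strap pointing along -y of the fixture; positive = swung away towards -x of the fixture (1.57: along -x). Starts at 1.0 to 1.45; turns counter-clockwise, seen from above, to come home. Friction 0.06 N m (1 N at 70 mm); stays where it is left. Gives up to 5 mm when pressed down (lift spring, 5 N).
- pad: Black rubber pressure pad, 18 mm diameter, under the middle of the strap, 75 mm from the swing axis. Origin: centre of its underside, 28 mm above the bench while the strap is not clamped. It passes 1 mm above the plate and is pressed on it by the cam.
- cam_axle (a point): Centre of the cam lever's horizontal pin, on top of the stud, 66 mm above the bench. The pin lies along y of the fixture; two cam discs of 26 mm diameter sit on it. The stud is 10 mm in diameter.
- lever_tip (a point): End of the red cam lever, on its centre line, 104 mm from the pin. The red grip covers the last 62 mm of the lever; it is 20 mm wide and 13 mm thick.
- lever (a joint): Cam lever angle, rad: 0 = upright (3 degrees from vertical, leaning to -x of the fixture); 1.45 = fully down at its stop, pointing to -x of the fixture, 4 degrees above level, some 70 mm above the bench. Starts at 0 to 0.15. Takes about 3 to 6 N at the grip, neither falls nor springs back, and locks when down. It has to be up while the strap comes in under the cam discs.
- blank: Brass belt-buckle plate, 84 x 54 x 5 mm (x, y, z), 190 g, lying loose in the nest between locating pins with 1.5 mm of play. Origin: centre of its underside, 22 mm above the bench.
- blank_center (a point): Centre of the brass plate, 2.5 mm above its underside.
- nest (a point): Middle of the nest's top face, where the centre of the plate's underside belongs.
- spool: Wooden spool of white thread, 50 mm diameter, 60 mm tall, standing loose near the fixture; origin at the centre of its underside. Not to be disturbed.
- jar: Amber jar with yellow lid, 56 mm diameter, 62 mm tall, standing loose near the fixture; origin at the centre of its underside. Not to be disturbed.
- anvil: Round steel rivet anvil, 54 mm diameter, 28 mm tall, standing loose near the fixture; origin at the centre of its underside. Not to be disturbed.
- maul: Steel maul lying beyond the fixture: head 85 mm long (along its x), 44 mm high, with a wooden handle 25 mm thick that reaches 200 mm along its +y; origin under the centre of the head. Not to be disturbed.
Things that resemble listed ones, but are neither listed nor needed, are in the scene too. What is meant by the blank is not brown, and is the larger of those in its own colour.

How it is judged:
On the way, in this order (a step that is already met when the one before it is completed fails the run):
1. the strap has been swung home over the plate, with the lever still up (value of joint strap below 0.05 rad and value of joint lever below 0.6 rad), for 0.1 s.
2. the cam lever is fully down and the pad presses on the plate (value of joint lever above 1.36 rad and contact force between pad and blank above 6 N), for 0.2 s.
At the end, for the whole second after the job is handed in: Strap within 0.05 rad of its home stop; lever within 0.09 rad of its down stop and at rest; pad pressing on the plate with over 6 N; plate flat in its nest, centre within 5 mm of the nest's middle; spool, jar, anvil and maul within 20 mm of where they stood (all of step 2 and value of joint strap below 0.05 rad and horizontal distance between blank_center and nest below 0.005 m and distance between blank_center and nest below 0.007 m and velocity of joint lever below 0.05 rad/s and distance of each of spool, jar, anvil, maul from where it was at the start of the episode below 0.02 m); the robot touches nothing.
It fails at once if the plate was lifted or knocked out of its nest (z of blank_center in the frame of nest above 0.008 m or horizontal distance between blank_center and nest above 0.006 m).
It fails at once if a bystander (spool, jar, anvil or maul) was knocked, lifted or carried (distance of any of spool, jar, anvil, maul from where it was at the start of the episode above 0.02 m).
It also fails if it takes over 51 s, if anything falls off the work surface, if the arm or the gripper's body presses on something with over 40 N, if the wrist force passes 120 N, or if a joint passes its speed limit or range.

## Working session

There is one attempt and no reset: what is moved stays moved. The work goes in short steps, Python scripts to look and compute and a tool call to move; the robot and the scene stay as the last step left them, time stands still between calls to the robot, and variables do not carry over. Pictures are saved under pics/ and viewed, at most 13 in all, crops included, and the job is handed in when it is done.

Besides the shell and the picture viewer there is one more tool, called after "Request:" as name(argument=value, ...) on one line, values as JSON. apply_moves: Moves the arm, as the interface text tells. Its arguments: {"type":"object","properties":{"plan":{"type":"array"},"newtons":{"type":"number"}},"required":["plan"]}

```bash
mkdir -p pics
python3 - <<'E'
from cell import ctrl
import cv2,numpy as np
for n in("scene","top"):
    im=ctrl.get_image(n); cv2.imwrite(f"pics/{n}0.png",im[:,:,::-1])
    c=ctrl.camera_info(n); print(n,np.round(c["K"],1).tolist(),c["D"],np.round(c["T"],3).tolist())
o=ctrl.get_obs(); print(o["time"],o["tool_pos"],o["eef_rot"],ctrl.grip_point_offset)
E
```

```text
scene [[415.9, 0.0, 280.7], [0.0, 415.9, 214.3], [0.0, 0.0, 1.0]] [-0.002865  0.        0.        0.        0.      ] [[-0.039, 0.584, -0.811, 1.182], [0.999, 0.005, -0.045, 0.096], [-0.022, -0.811, -0.584, 0.567], [0.0, 0.0, 0.0, 1.0]]
top [[483.2, 0.0, 274.9], [0.0, 483.2, 210.4], [0.0, 0.0, 1.0]] [-0.13505768  0.          0.          0.          0.        ] [[-0.009, -0.995, 0.103, 0.479], [-1.0, 0.011, 0.013, 0.057], [-0.014, -0.103, -0.995, 1.185], [0.0, 0.0, 0.0, 1.0]]
0.1 [ 0.20174522 -0.53790017  0.1736074 ] [-7.72356763e-04  9.83946262e-01  1.78463273e-01 -1.29737238e-04] 0.0188
```

View pics/scene0.png

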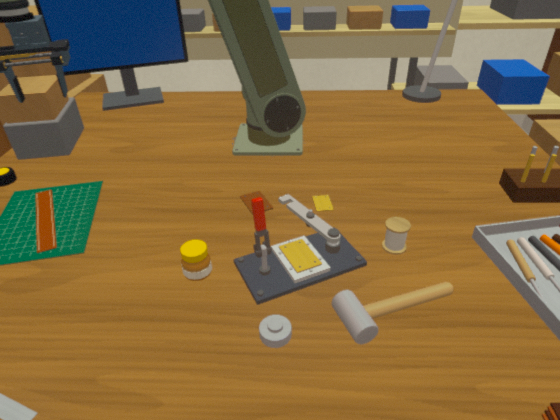

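View pics/top0.png

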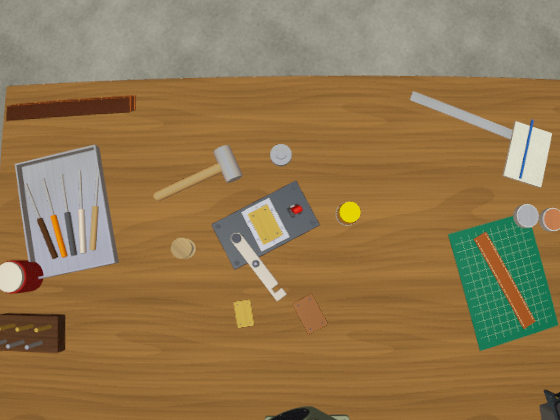

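The top view shows the pivot bolt at (237,239), the strap end near (281,295), the red lever at (296,210) and the base corners near (297,182), (320,222), (235,269), (211,227). The jar is at (349,212), the spool at (183,248), the anvil at (281,154) and the maul head at (228,163).

```bash
cat > h.py <<'E'
from cell import ctrl
import cv2,numpy as np
def ray(n,uv):
    c=ctrl.camera_info(n);K=np.array(c["K"]);T=np.array(c["T"])
    p=cv2.undistortPoints(np.array([[uv]],float),K,np.array(c["D"],float))[0,0]
    return T[:3,3],T[:3,:3]@np.array([p[0],p[1],1])
def onz(n,uv,z):
    o,d=ray(n,uv);return (o+d*(z-o[2])/d[2])
def red(im):
    h=cv2.cvtColor(im,cv2.COLOR_RGB2HSV);return ((h[...,0]<5)|(h[...,0]>174))&(h[...,1]>190)&(h[...,2]>110)
E
python3 - <<'E'
from h import *
t=cv2.imread("pics/top0.png")[:,:,::-1].copy();s=cv2.imread("pics/scene0.png")[:,:,::-1].copy()
# base corners
cs=np.array([onz("top",p,.012)[:2] for p in[(297,182),(320,222),(235,269),(211,227)]])
print("corners",cs.round(3).tolist(),"ctr",cs.mean(0).round(3))
h=cv2.cvtColor(t,cv2.COLOR_RGB2HSV)
m=((h[...,1]<110)&(h[...,2]<115)).astype(np.uint8); m[:170]=0;m[290:]=0;m[:,:200]=0;m[:,335:]=0
m=cv2.morphologyEx(m,cv2.MORPH_OPEN,np.ones((3,3)))
c=max(cv2.findContours(m,0,2)[0],key=cv2.contourArea);r=cv2.boxPoints(cv2.minAreaRect(c))
bs=np.array([onz("top",p,.012)[:2] for p in r]);print("rect",r.round(1).tolist(),bs.round(3).tolist(),bs.mean(0).round(3),[np.linalg.norm(bs[i]-bs[i-1]).round(3) for i in range(4)])
print("pivot",onz("top",(237,239),.058),"end",onz("top",(281,295),.05))
for n,im in(("top",t),("scene",s)):
    k=red(im); x0,x1,y0,y1=(270,330,180,240) if n=="top" else (235,290,185,270)
    ys,xs=np.nonzero(k[y0:y1,x0:x1]);ys+=y0;xs+=x0;print(n,len(xs),xs.min(),xs.max(),ys.min(),ys.max(),xs.mean(),ys.mean())
for nm,p,z in(("jar",(349,212),.062),("spool",(183,248),.06),("anvil",(281,154),.028)):print(nm,onz("top",p,z).round(3))
a=cv2.resize(t[170:320,200:350],None,fx=4,fy=4,interpolation=cv2.INTER_CUBIC)
cv2.imwrite("pics/crop0.png",a[:,:,::-1])
E
```

```text
corners [[0.67, 0.017], [0.571, -0.037], [0.459, 0.17], [0.561, 0.229]] ctr [0.565 0.095]
rect [[261.6000061035156, 197.1999969482422], [296.79998779296875, 179.60000610351562], [319.6000061035156, 225.1999969482422], [284.3999938964844, 242.8000030517578]] [[0.633, 0.105], [0.676, 0.018], [0.563, -0.036], [0.521, 0.05]] [0.598 0.034] [np.float64(0.125), np.float64(0.097), np.float64(0.125), np.float64(0.096)]
pivot [0.52953464 0.16084767 0.058     ] end [0.39834294 0.05940285 0.05      ]
top 60 291 301 206 213 296.43333333333334 209.06666666666666
scene 47 254 264 199 229 259.0851063829787 213.2127659574468
jar [ 0.59  -0.102  0.062]
spool [0.509 0.288 0.06 ]
anvil [0.737 0.056 0.028]
```

View pics/crop0.png

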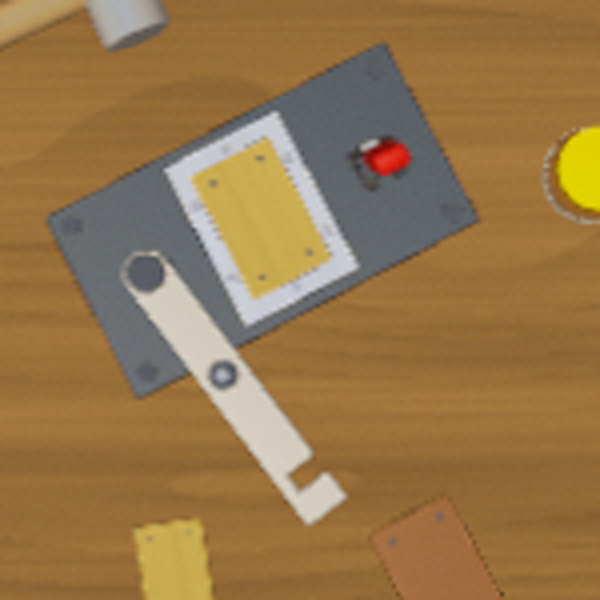

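The crop confirms the layout: bolt at crop (146,272), strap end at (325,510), grip at (387,158). The brass plate is in the nest; the small brass and brown pieces are decoys. The fixture centre is about (0.565, 0.095) with yaw about 0.485, and the strap is at about 1.41 rad. I'll move behind the strap's trailing side at height.

Request:
apply_moves(plan=[[[0,0.8,-0.97,0,0],[0,0.8,-0.97,0,0],[0,0.8,-0.97,0,0],[0,0.8,-0.97,0,0],[0,0.8,-0.97,0,0],[0,0.8,-0.97,0,0],[0,0.8,-0.97,0,0],[0,0.8,-0.97,0,0],[0,0.8,-0.97,0,0],[0,0.8,-0.97,0,0]]], newtons=20)

```text
time: 1.35
tool_pos: [0.3245, -0.1804, 0.1742]
eef_rot: [-0.0, 0.984, 0.178, -0.0]
wrist_force: [0.1, 0.6, 0.6]
opening: 0.0005
grasp_force: 0.0
```

Request:
apply_moves(plan=[[[0,0.8,-0.97,0,0],[0,0.8,-0.97,0,0],[0,0.8,-0.97,0,0],[0,0.8,-0.97,0,0],[0,0.8,-0.97,0,0],[0,0.8,-0.97,0,0],[0,0.8,-0.97,0,0],[0,0.8,-0.97,0,0],[0,0.8,-0.97,0,0],[0,0,0,0,0]]])

```text
time: 2.6
tool_pos: [0.4351, 0.1411, 0.1738]
eef_rot: [-0.0, 0.984, 0.18, -0.0]
wrist_force: [-1.0, -0.5, 0.8]
opening: 0.0004
grasp_force: 0.0
```

Request:
apply_moves(plan=[[[0,0,0,0,-1],[0,0,0,0,-1],[0,0,0,0,-1],[0,0,0,0,-1],[0,0,0,0,-1],[0,0,0,0,-1],[0,0,0,0,-1],[0,0,0,0,-1],[0,0,0,0,-1],[0,0,0,0,-1]]])

```text
time: 3.85
tool_pos: [0.434, 0.1383, 0.1741]
eef_rot: [-0.0, 0.638, 0.77, -0.001]
wrist_force: [0.6, 1.2, -0.1]
opening: 0.0003
grasp_force: 0.0
```

Request:
apply_moves(plan=[[[0,0,0,0,-1],[0,0,0,0,-1],[0,0,0,0,-0.15],[0,0,0,0,0],[0,0,0,0,0]]])

```text
time: 4.47
tool_pos: [0.4346, 0.1392, 0.1743]
eef_rot: [0.0, 0.517, 0.856, -0.0]
wrist_force: [-0.0, -0.2, 0.1]
opening: 0.0005
grasp_force: 0.0
```

```bash
cat >> h.py <<'E'
C=np.array([.565,.095]);YW=.485
def fx(p):
    d=np.array(p[:2])-C;c,s=np.cos(YW),np.sin(YW);return np.round([1e3*(c*d[0]+s*d[1]),1e3*(-s*d[0]+c*d[1])],1)
def st():
    from scipy.spatial.transform import Rotation as R
    o=ctrl.get_obs();q=o["eef_rot"];x=R.from_quat([q[1],q[2],q[3],q[0]]).as_matrix()[:,0]
    print("t",o["time"],"fix mm",fx(o["tool_pos"]),"z",round(o["tool_pos"][2]*1e3,1),"toolx yaw",np.arctan2(x[1],x[0]).round(3),"want",YW+1.571,"F",np.round(o["wrist_force"],1),"open",round(o["opening"],3))
E
python3 - <<'E'
from h import *
st()
# pivot, strap end in fixture frame; plan of finger centres
print(fx(onz("top",(236.5,238),.058)),fx(onz("top",(281.2,297.5),.05)))
for th in np.arange(1.4,-.1,-.15):
    d=np.array([-np.sin(th),-np.cos(th)]);n=np.array([np.cos(th),-np.sin(th)])
    print(th.round(2),(np.array([0,75])+85*d-n*(14+13.5*abs(n[0])+16*abs(n[1]))).round(0))
E
```

```text
t 4.475 fix mm [-94.8  99.9] z 174.3 toolx yaw 2.054 want 2.056 F [-0.  -0.2  0.1] open 0.0
[ 1.9 74.7] [-169.4   48.5]
1.4 [-89.  92.]
1.25 [-91.  80.]
1.1 [-91.  67.]
0.95 [-89.  54.]
0.8 [-85.  41.]
0.65 [-79.  28.]
0.5 [-70.  16.]
0.35 [-59.   6.]
0.2 [-47.  -2.]
0.05 [-32.  -8.]
```

Request:
apply_moves(plan=[[[0,0.13,0.13,0.9,0],[0,0,0,0.9,0],[0,0,0,0.9,0],[0,0,0,0.9,0],[0,0,0,0.6,0],[0,0,0,0.37,0],[0,0,0,0,0],[0,0,0,0,0]]])

```text
time: 5.48
tool_pos: [0.437, 0.1449, 0.0379]
eef_rot: [0.001, 0.517, 0.856, 0.001]
wrist_force: [-0.6, 0.4, 0.1]
opening: 0.0005
grasp_force: 0.0
```

Request:
apply_moves(plan=[[[0,-0.3,0,0,0],[0,-0.3,0,0,0],[0,-0.3,0,0,0],[0,-0.3,0,0,0],[0,-0.43,0.05,0,0],[0,-0.43,0.05,0,0],[0,0,0,0,0]]])

```text
time: 6.35
tool_pos: [0.4685, 0.0906, 0.0372]
eef_rot: [0.0, 0.518, 0.856, 0.0]
wrist_force: [-0.2, -0.3, -0.5]
opening: 0.0005
grasp_force: 0.0
```

Run:
```python
from h import *
st()
im=ctrl.get_image("top");cv2.imwrite("pics/c1.png",cv2.resize(im[150:330,180:360],None,fx=3,fy=3)[:,:,::-1])
```

```text
t 6.35 fix mm [-87.4  41.1] z 37.2 toolx yaw 2.054 want 2.056 F [-0.2 -0.3 -0.5] open 0.0
```

View pics/c1.png

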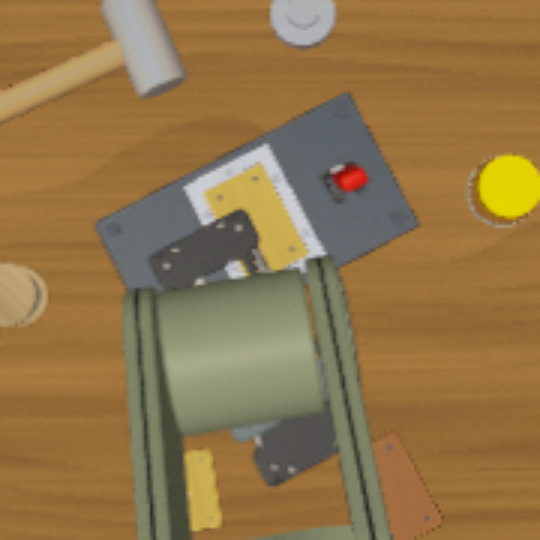

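The arm hides most of the strap in this view, but the TCP is on the planned arc and the lever is still up at (348,178). I'll continue along the arc.

Request:
apply_moves(plan=[[[0,-0.43,0.27,0,0],[0,-0.4,0.3,0,0],[0,-0.33,0.37,0,0],[0,-0.27,0.4,0,0],[0,-0.1,0.25,0,0],[0,-0.1,0.25,0,0],[0,0,0.1,0,0],[0,0,0.1,0,0],[0,0,0,0,0]]])

```text
time: 7.52
tool_pos: [0.5446, 0.0768, 0.0373]
eef_rot: [0.0, 0.517, 0.856, -0.0]
wrist_force: [-0.4, -0.5, -0.5]
opening: 0.0003
grasp_force: 0.0
```

Run:
```python
from h import *
st()
im=ctrl.get_image("scene");cv2.imwrite("pics/c2.png",cv2.resize(im[160:330,180:400],None,fx=3.5,fy=3.5)[:,:,::-1])
```

```text
t 7.525 fix mm [-26.5  -6.6] z 37.3 toolx yaw 2.056 want 2.056 F [-0.4 -0.5 -0.5] open 0.0
```

View pics/c2.png

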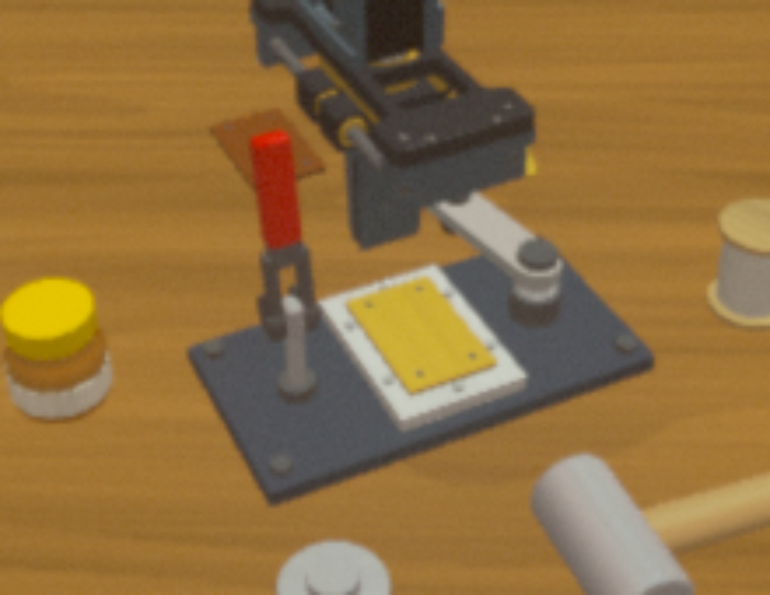

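The scene view shows the strap still angled away, running from the bolt at crop (538,255) to about (440,205), and the finger block ends near (375,242). I'll project the known points to see where the finger is relative to the strap.

```bash
cat >> h.py <<'E'
def proj(n,p):
    c=ctrl.camera_info(n);Ti=np.linalg.inv(np.array(c["T"]))
    return cv2.projectPoints(np.array([p],float),cv2.Rodrigues(Ti[:3,:3])[0],Ti[:3,3],np.array(c["K"]),np.array(c["D"],float))[0][0,0]
def W(x,y,z):
    c,s=np.cos(YW),np.sin(YW);return [C[0]+(c*x-s*y)/1e3,C[1]+(s*x+c*y)/1e3,z/1e3]
E
python3 - <<'E'
from h import *
def cr(*a): return ((proj("scene",W(*a))-[180,160])*3.5).round(0).tolist()
print("tcp",cr(-26.5,-6.6,37.3),"up79",cr(-26.5,-6.6,116))
print("pivot",cr(0,75,58),"plate",cr(0,0,27),"stud",cr(0,-75,50),"levertip",cr(-10,-75,170))
for th in (0,.3,.6,.9,1.1,1.3):print(th,[cr(-r*np.sin(th),75-r*np.cos(th),50) for r in(75,175)])
for z in(37,60,90,116):print(z,[cr(x,y,z) for x,y in((-100,-10),(-60,-10),(-40,0),(-13,-23),(60,-10))])
E
```

```text
tcp [382.0, 291.0] up79 [381.0, 178.0]
pivot [532.0, 248.0] plate [414.0, 329.0] stud [289.0, 339.0] levertip [270.0, 143.0]
0 [[414.0, 298.0], [246.0, 353.0]]
0.3 [[401.0, 273.0], [224.0, 293.0]]
0.6 [[400.0, 249.0], [231.0, 235.0]]
0.9 [[411.0, 226.0], [262.0, 185.0]]
1.1 [[423.0, 213.0], [293.0, 157.0]]
1.3 [[440.0, 202.0], [332.0, 134.0]]
37 [[323.0, 224.0], [351.0, 261.0], [382.0, 275.0], [367.0, 314.0], [450.0, 388.0]]
60 [[322.0, 193.0], [351.0, 229.0], [382.0, 244.0], [366.0, 282.0], [451.0, 355.0]]
90 [[320.0, 152.0], [349.0, 187.0], [381.0, 201.0], [365.0, 239.0], [452.0, 311.0]]
116 [[318.0, 114.0], [348.0, 149.0], [381.0, 162.0], [364.0, 200.0], [453.0, 270.0]]
```

Run:
```python
from h import *
st()
im=ctrl.get_image("scene");st();t=ctrl.get_image("top")
a=cv2.resize(im[130:330,180:400],(440,400));b=cv2.resize(t[150:350,180:360],(360,400))
cv2.imwrite("pics/c3.png",np.hstack([a,b])[:,:,::-1])
print("top tcp",proj("top",W(-26.5,-6.6,37)),"body ends",proj("top",W(-115,-7,150)),proj("top",W(62,-7,150)))
print("c1 body ends",proj("top",W(-176,41,150)),proj("top",W(2,41,150)))
```

```text
t 7.575 fix mm [-26.6  -6.6] z 37.3 toolx yaw 2.055 want 2.056 F [-0.4 -0.  -0.5] open 0.001
t 7.625 fix mm [-26.7  -6.7] z 37.2 toolx yaw 2.055 want 2.056 F [-0.6 -0.4  0.5] open 0.0
top tcp [273.05851882 232.71419927] body ends [291.95801068 266.06155979] [252.89976167 193.67266391]
c1 body ends [285.76350223 302.1642159 ] [246.3294265  228.55211228]
```

View pics/c3.png

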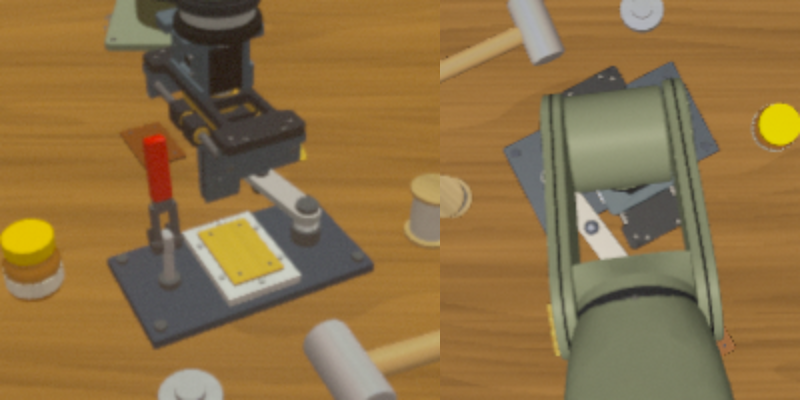

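The top view shows the gripper at the expected xy but the strap not moved (spindle still at (255,263)). In the scene view the gripper body sits about 40 mm higher than the reported z, and no fingertip is visible at the projected TCP. I'll check this against the first picture.

Run:
```python
from h import *
p=np.array([.2017,-.5379,.1736]);y=np.array([.351,-.936,0])
for dz in(0,.04,.079):print(dz,[proj("scene",p+k*y+[0,0,dz]).round(0).tolist() for k in(-.0455,0,.0455,-.089,.089)])
s=cv2.imread("pics/scene0.png")[0:140,0:110];cv2.imwrite("pics/c4.png",cv2.resize(s,None,fx=4,fy=4))
```

```text
0 [[68.0, 111.0], [49.0, 113.0], [29.0, 116.0], [86.0, 108.0], [10.0, 118.0]]
0.04 [[63.0, 95.0], [43.0, 98.0], [23.0, 100.0], [82.0, 93.0], [4.0, 103.0]]
0.079 [[58.0, 80.0], [38.0, 82.0], [17.0, 84.0], [77.0, 78.0], [-3.0, 87.0]]
```

View pics/c4.png

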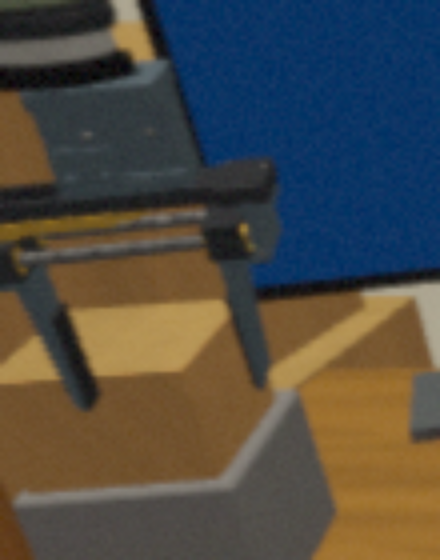

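The real fingertips at (65,96) and (22,101) match the TCP plus about 38 mm in z, so the tips are about 38 mm higher than reported and the finger passed over the strap. I'll go back behind the strap and lower to a reported z of about 0 (tip about 38 mm).

Request:
apply_moves(plan=[[[0,0,0,-0.4,0],[0,0.92,-0.54,0,0],[0,0.92,-0.54,0,0],[0,0.92,-0.54,0,0],[0,0.92,-0.54,0,0],[0,0,0,0.4,0],[0,0,0,0.5,0],[0,0,0,0.5,0],[0,0,0,0,0],[0,0,0,0,0]]])

```text
time: 8.93
tool_pos: [0.4369, 0.144, 0.0076]
eef_rot: [0.0, 0.517, 0.856, 0.0]
wrist_force: [-0.6, -0.6, 0.5]
opening: 0.0003
grasp_force: 0.0
```

Run:
```python
from h import *
st()
im=ctrl.get_image("scene")
cv2.imwrite("pics/c5.png",cv2.resize(im[120:300,180:400],None,fx=3.5,fy=3.3)[:,:,::-1])
o=ctrl.get_obs()["tool_pos"]
for dz in(0,.02,.038,.06,.117):print(dz,((proj("scene",o+[0,0,dz])-[180,120])*[3.5,3.3]).round())
```

```text
t 8.925 fix mm [-90.4 103.1] z 7.6 toolx yaw 2.055 want 2.056 F [-0.6 -0.6  0.5] open 0.0
0 [492. 339.]
0.02 [493. 315.]
0.038 [494. 293.]
0.06 [495. 266.]
0.117 [499. 190.]
```

View pics/c5.png

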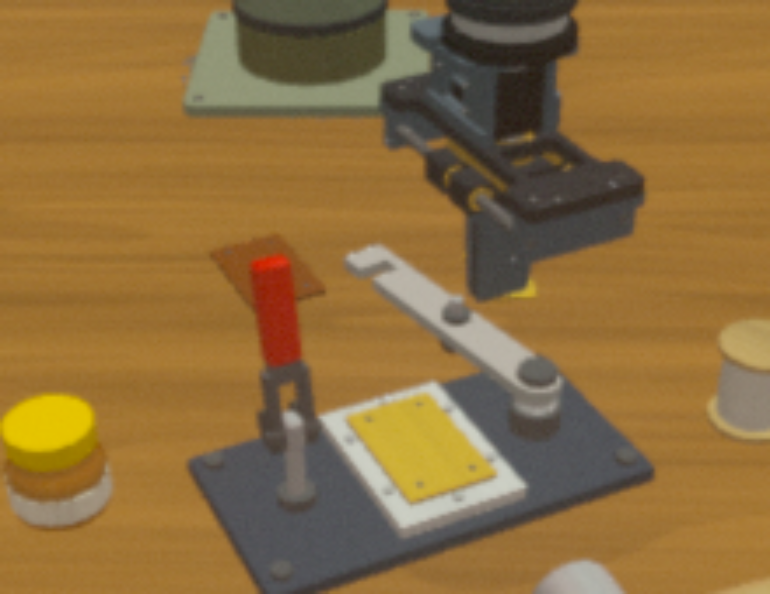

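The finger is now visible, with its tip at about (497,297). That agrees with the 38 mm offset, so its real height is about 44 mm. It sits behind the strap; I'll lower 8 mm and sweep.

Request:
apply_moves(plan=[[[0,0,0,0.25,0],[0,-0.2,0,0,0],[0,-0.25,0,0,0],[0,-0.3,0,0,0],[0,-0.45,0,0,0],[0,-0.43,0.07,0,0],[0,-0.43,0.13,0,0],[0,0,0,0,0]]])

```text
time: 9.98
tool_pos: [0.4713, 0.0913, -0.0002]
eef_rot: [0.001, 0.517, 0.856, 0.0]
wrist_force: [-0.1, 0.2, 0.7]
opening: 0.0006
grasp_force: 0.0
```

Run:
```python
from h import *
st()
# strap swing check: red mask + bright strap spindle via difference to previous scene
a=cv2.imread("pics/scene0.png")[:,:,::-1].astype(int);b=ctrl.get_image("scene").astype(int)
x0,y0=(proj("scene",W(-175*np.sin(1.41),75-175*np.cos(1.41),50))).round().astype(int)
print("old end px",x0,y0,a[y0-2:y0+3,x0+2:x0+6].mean((0,1)),b[y0-2:y0+3,x0+2:x0+6].mean((0,1)))
for th in(1.1,.95,.8,.65,.5):
    q=[proj("scene",W(-r*np.sin(th),75-r*np.cos(th),50)).round().astype(int) for r in(125,165)]
    print(th,[(p.tolist(),b[p[1],p[0]].tolist()) for p in q])
```

```text
t 9.975 fix mm [-84.6  40.5] z -0.2 toolx yaw 2.054 want 2.056 F [-0.1  0.2  0.7] open 0.001
old end px 282 195 [169.65 152.7  128.8 ] [87.45 66.5  40.3 ]
1.1 [([282, 213], [152, 111, 54]), ([267, 206], [120, 87, 65])]
0.95 [([277, 217], [157, 115, 57]), ([261, 212], [152, 38, 12])]
0.8 [([273, 222], [186, 177, 165]), ([256, 218], [144, 34, 5])]
0.65 [([271, 227], [122, 117, 105]), ([252, 225], [136, 113, 91])]
0.5 [([269, 233], [154, 112, 58]), ([249, 233], [160, 116, 55])]
```

The strap is following and is now at about 0.75 rad. I'll continue to home.

Request:
apply_moves(plan=[[[0,-0.43,0.2,0,0],[0,-0.4,0.3,0,0],[0,-0.33,0.37,0,0],[0,-0.27,0.4,0,0],[0,-0.1,0.25,0,0],[0,-0.1,0.25,0,0],[0,0,0.1,0,0],[0,0,0.1,0,0],[0,0,0,0,0]]])

```text
time: 11.15
tool_pos: [0.5452, 0.0767, -0.0002]
eef_rot: [0.0, 0.517, 0.856, 0.0]
wrist_force: [0.6, -0.3, -0.3]
opening: 0.0005
grasp_force: 0.0
```

Request:
apply_moves(plan=[[[0,0,0.1,0,0],[0,0,0.05,0,0],[0,0,0,0,0]]])

```text
time: 11.52
tool_pos: [0.5489, 0.0784, -0.0003]
eef_rot: [-0.0, 0.517, 0.856, -0.0]
wrist_force: [-1.8, -2.2, -0.3]
opening: 0.0006
grasp_force: 0.8
```

Run:
```python
from h import *
st()
im=ctrl.get_image("scene")
cv2.imwrite("pics/c6.png",cv2.resize(im[160:310,210:380],None,fx=4.5,fy=4)[:,:,::-1])
```

```text
t 11.525 fix mm [-22.   -7.2] z -0.3 toolx yaw 2.055 want 2.056 F [-1.8 -2.2 -0.3] open 0.001
```

View pics/c6.png

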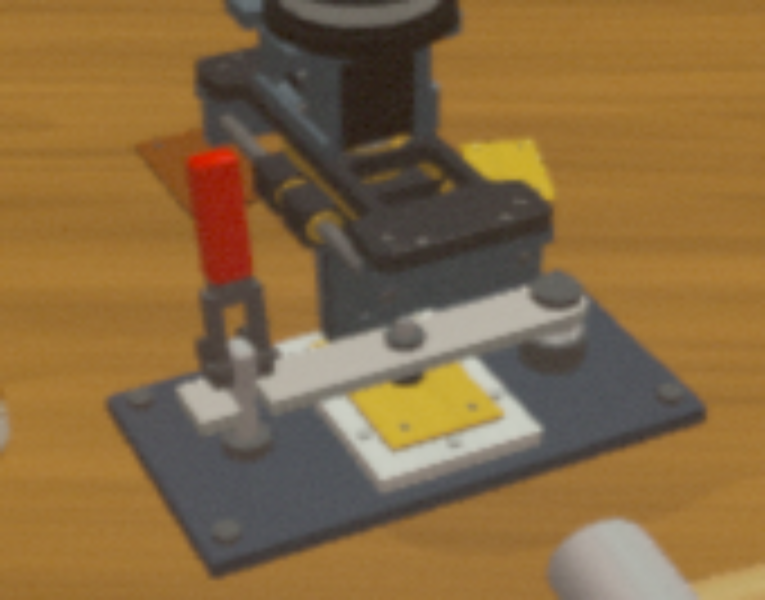

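The strap now lies over the plate with the stud in its notch at (240,385), and the lever is still up. I'll push 4 mm more to confirm the stop by force.

Request:
apply_moves(plan=[[[0,0,0.1,0,0],[0,0,0.05,0,0],[0,0,0,0,0]]])

```text
time: 11.95
tool_pos: [0.55, 0.0788, -0.0006]
eef_rot: [-0.002, 0.516, 0.856, -0.003]
wrist_force: [-6.8, -6.8, 4.7]
opening: 0.0001
grasp_force: 4.5
```

```bash
python3 -c "
from h import *
st()"
```

```text
t 11.95 fix mm [-20.8  -7.3] z -0.6 toolx yaw 2.057 want 2.056 F [-6.8 -6.8  4.7] open 0.0
```

The force rose to about 10 N with hardly any motion, so the strap is against its stop. I'll back off, rise, and move to the +x side of the lever.

Request:
apply_moves(plan=[[[0,0,-0.5,0,0],[0,0,0,-1,0],[0,0,0,-1,0],[0,0,0,-1,0],[0,0,0,-1,0],[0,0,0,-1,0],[0,0,0,-1,0],[0,0,0,-0.3,0],[0,0,0,0,0]]])

```text
time: 13.08
tool_pos: [0.5398, 0.0739, 0.1886]
eef_rot: [0.0, 0.517, 0.856, 0.0]
wrist_force: [0.1, -0.3, -1.1]
opening: 0.0005
grasp_force: 0.0
```

Request:
apply_moves(plan=[[[0,0,0.8,0,0],[0,0,0.8,0,0],[0,-0.75,0.8,0,0],[0,-0.75,0,0,0],[0,-0.75,0,0,0],[0,0,0,0,0],[0,0,0,0,0]]])

```text
time: 13.95
tool_pos: [0.6343, 0.0474, 0.1888]
eef_rot: [-0.0, 0.517, 0.856, 0.0]
wrist_force: [-0.3, 0.4, 0.0]
opening: 0.0003
grasp_force: 0.0
```

Run:
```python
from h import *
st()
im=ctrl.get_image("scene");k=red(im);ys,xs=np.nonzero(k[180:280,235:290]);print("red",len(xs),xs.min()+235,xs.max()+235,ys.min()+180,ys.max()+180)
print([proj("scene",W(-104*np.sin(a),-75,66+104*np.cos(a))).round(0) for a in(.05,.12,.2)])
```

```text
t 13.95 fix mm [ 39.1 -74.4] z 188.8 toolx yaw 2.054 want 2.056 F [-0.3  0.4  0. ] open 0.0
red 74 253 264 198 230
[array([258., 202.]), array([257., 200.]), array([255., 199.])]
```

Request:
apply_moves(plan=[[[0,0,0,0.95,0],[0,0,0,0.95,0],[0,0,0,0.9,0],[0,0,-0.4,0,0],[0,0,-0.4,0,0],[0,0,-0.27,0,0],[0,0,-0.34,0,0],[0,0,-0.34,0.02,0],[0,0,0,0,0]]])

```text
time: 15.12
tool_pos: [0.5877, 0.0225, 0.1044]
eef_rot: [-0.0, 0.517, 0.856, -0.0]
wrist_force: [-0.3, 1.3, 0.7]
opening: 0.0001
grasp_force: 0.0
```

Run:
```python
from h import *
st()
im=ctrl.get_image("scene");cv2.imwrite("pics/c7.png",cv2.resize(im[160:310,210:380],None,fx=4.5,fy=4)[:,:,::-1])
```

```text
t 15.125 fix mm [-13.7 -74.7] z 104.4 toolx yaw 2.055 want 2.056 F [-0.3  1.3  0.7] open 0.0
```

View pics/c7.png

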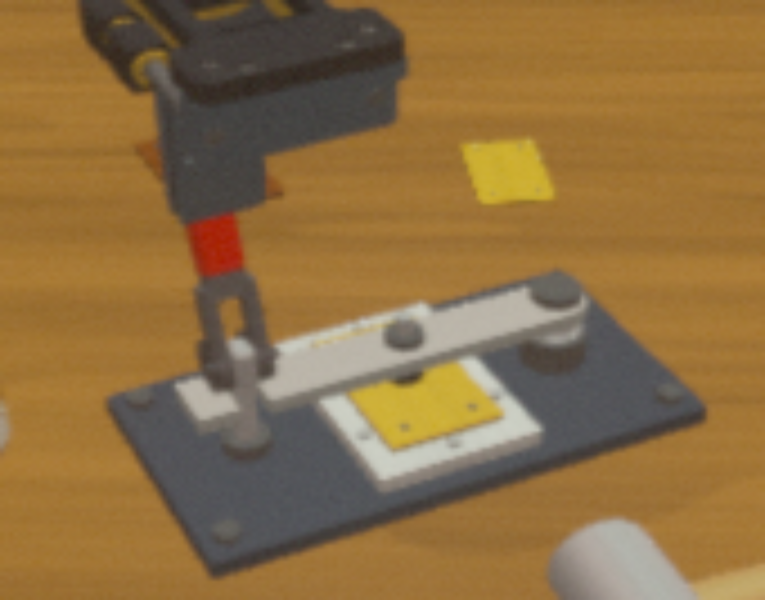

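The finger is in front of the grip, with its lower edge at about (215,215), and has begun to push it. The strap is home. I'll continue along the lever's arc.

Request:
apply_moves(plan=[[[0,0,-0.32,0.13,0],[0,0,-0.31,0.13,0],[0,0,-0.27,0.21,0],[0,0,-0.27,0.21,0],[0,0,-0.21,0.27,0],[0,0,-0.2,0.27,0],[0,0,0,0,0]]])

```text
time: 16.05
tool_pos: [0.5454, 0.0007, 0.0664]
eef_rot: [-0.001, 0.517, 0.856, -0.001]
wrist_force: [0.4, 0.3, 0.0]
opening: 0.0002
grasp_force: 0.0
```

Run:
```python
from h import *
st()
im=ctrl.get_image("scene");k=red(im);ys,xs=np.nonzero(k[170:280,225:300]);print("red",len(xs),xs.min()+225,xs.max()+225,ys.min()+170,ys.max()+170)
for a in(.2,.6,.9,1.15,1.5):print(a,[proj("scene",W(-r*np.sin(a),-75,66+r*np.cos(a))).round(0).tolist() for r in(42,104)])
```

```text
t 16.05 fix mm [-61.3 -74.3] z 66.4 toolx yaw 2.055 want 2.056 F [0.4 0.3 0. ] open 0.0
red 70 246 257 217 229
0.2 [[259.0, 230.0], [255.0, 199.0]]
0.6 [[256.0, 228.0], [247.0, 196.0]]
0.9 [[255.0, 229.0], [244.0, 199.0]]
1.15 [[254.0, 232.0], [242.0, 205.0]]
1.5 [[253.0, 236.0], [242.0, 218.0]]
```

Request:
apply_moves(plan=[[[0,0,-0.1,0.2,0],[0,0,-0.09,0.21,0],[0,0,-0.06,0.25,0],[0,0,-0.05,0.25,0],[0,0,0,0.15,0],[0,0,0,0,0]]])

```text
time: 16.85
tool_pos: [0.5376, -0.0037, 0.0375]
eef_rot: [-0.0, 0.517, 0.856, -0.001]
wrist_force: [-7.0, -2.5, 19.8]
opening: 0.0006
grasp_force: 9.4
```

Run:
```python
from h import *
st()
```

```text
t 16.85 fix mm [-70.2 -74.6] z 37.5 toolx yaw 2.056 want 2.056 F [-7.  -2.5 19.8] open 0.001
```

Request:
apply_moves(plan=[[[0,0,0,0.07,0],[0,0,0,0,0],[0,0,0,0,0]]])

```text
time: 17.23
tool_pos: [0.5377, -0.0038, 0.0372]
eef_rot: [0.0, 0.517, 0.856, -0.001]
wrist_force: [-10.0, -2.4, 29.8]
opening: 0.0005
grasp_force: 14.8
```

Request:
apply_moves(plan=[[[0,0,0,-0.5,0],[0,0,0,-1,0],[0,0,0,-1,0],[0,0,-0.5,-1,0],[0,0,-1,-1,0],[0,0,-1,0,0],[0,0,-1,0,0],[0,0,-1,0,0],[0,0,0,0,0]]])

```text
time: 18.35
tool_pos: [0.418, -0.0663, 0.1683]
eef_rot: [-0.0, 0.518, 0.856, 0.0]
wrist_force: [0.3, 0.2, -0.5]
opening: 0.0004
grasp_force: 0.0
```

Run:
```python
from h import *
st()
im=ctrl.get_image("scene");k=red(im);ys,xs=np.nonzero(k[170:280,225:300]);print("red",len(xs),xs.min()+225,xs.max()+225,ys.min()+170,ys.max()+170)
for a in(1.2,1.3,1.4,1.5):print(a,[[proj("scene",W(-r*np.sin(a),-75+y,66+r*np.cos(a)+h)).round(1).tolist() for r,h in((42,-6),(104,6))] for y in(-10,10)])
cv2.imwrite("pics/c8.png",cv2.resize(im[150:310,170:410],None,fx=3.3,fy=3.7)[:,:,::-1])
```

```text
t 18.35 fix mm [-205.3  -74.1] z 168.3 toolx yaw 2.054 want 2.056 F [ 0.3  0.2 -0.5] open 0.0
red 42 242 256 217 233
1.2 [[[249.0, 236.1], [236.7, 205.7]], [[258.7, 233.1], [246.2, 203.1]]]
1.3 [[[248.9, 237.3], [236.5, 209.0]], [[258.5, 234.4], [246.0, 206.4]]]
1.4 [[[248.8, 238.7], [236.5, 212.6]], [[258.5, 235.8], [245.9, 209.9]]]
1.5 [[[248.9, 240.3], [236.7, 216.5]], [[258.5, 237.3], [246.0, 213.8]]]
```

View pics/c8.png

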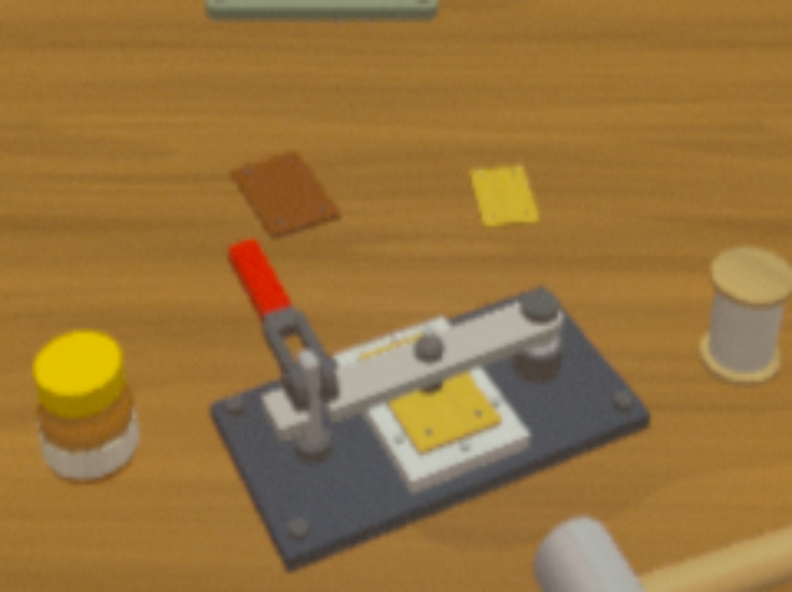

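The lever is fully down: the red grip runs from (245,245) to (290,310), and pressing 10 N harder moved it no further. The strap is home, the plate is seated, and the arm is clear.

```bash
python3 -c "
from cell import ctrl
print(ctrl.job_done())"
```

```text
the job is handed in; nothing more can be done
None
```

The strap is home against the stud and the cam lever is fully down at its stop, with the plate seated in the last picture; the job is handed in, but no verdict came back and I could not measure the pad force directly.

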